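# Clear the batch counter in the dental workshop

## Robot

A 6-joint arm with a two-finger parallel gripper is mounted at the origin on the work surface. World frame = base frame: x ahead of the robot, y to its left, z up, the work surface at z = 0. Lengths are in mm, angles in rad, forces in N, time in s.
With the tool pointing down it reaches from about 350 to 875 mm from the base axis. Payload 4.2 kg.
Tool frame: the origin (TCP) lies midway between the tips of the shut fingers; the grasp point (between the pads) lies 19 mm behind it (arm.grip_depth is the distance from the TCP to the grasp point, in mm); z points along the fingers, x is the direction in which the jaws open and shut, and the axes are right-handed (so a half turn about z gives the same grasp; the last joint's range is limited). The gripper opens to 85 mm and grips with 20 to 120 N. Pads are 22 mm wide; open, the fingers measure 114 mm over their backs; the gripper's body (76 mm by 85 mm) begins 54 mm behind the grasp point. The pads swing forward as they close: fully open they stand 13 mm farther back than shut.
Start: joints at [-0.872, 0.385, 0.008, 0, -1.194, -0.259], TCP at [266.111, -565.495, 231.312] pointing down, gripper open.
Joint ranges: [-3.14, 3.14], [-1.21, 2.06], [-1.07, 1.41], [-3.16, 2.05], [-2.99, -0.16], [-3.1, 3.1]. Speed limits (rad/s): [2.79, 2.79, 3.14, 3.14, 3.14, 3.14].

## Interface

Orientations are given as a unit quaternion [x, y, z, w].
In Python, from bench import arm, eyes, find_in, silhouettes gives the robot as it stands. The module is installed in compiled form; this text tells all that it offers.
- The arm moves only by the tool play_rows, never from a script. Its arguments are lists of equal length, an entry for each row: "offset": the shift along the world's x, y, z in mm, a list of three; "turn": the turn about the world's z in rad. In form: {"offset": [[x, y, z], ...], "turn": [turn, ...]}. A call has 1 to 12 rows; each row shifts and turns the pose as measured when the row begins; what a row does not reach is not made up. A row lasts 1/10 s, in which the tool goes at most 50 mm and 8.59 degrees, less where a joint would pass 70% of its speed; a pose out of reach is approached as far as the arm can. A call is refused whole if a number of a shift passes 50 or a number of a turn 0.15, either way. A call with a gripper value outside its range is refused whole. "grip" is the gripper's target within -1 to 1 (fully open at 1, half-way at 0, shut at -1), set as the call begins (left out, the last holds). The fingers move at their own pace and stop on an object; the grip force is fixed at half the most. Time passes only in rows, so rows that do not move let the fingers close. It gives the time, the measured TCP pose, the force and the opening at its end, in the units of the state.
- arm.read_state(): the state, without advancing time (a new reading comes with each control period).
- eyes.get_image(name): name is "scene" or "side" or "wrist"; returns (picture, depth): 400x640x3 uint8, red, green, blue; 400x640 float32, mm along the optical axis (not along the pixel's ray), 0 where there is no reading.
- eyes.camera_params(name): a dict with "camera_matrix" (3x3 intrinsics, pixels), "dist" ([k1, k2, p1, p2, k3] as OpenCV has them; the pictures are not rectified), "camera_from_world" (4x4, takes a point from world to camera coordinates). Camera axes: x right, y down, z forward; pixel columns grow to the right and rows downward; lengths in mm; the calibration is good to about 2 mm. A picture is of the moment at which its call begins: read the wrist's pose just before it. camera_params takes no time and is no camera call; for the wrist camera it gives the pose at the moment of the call.
- arm.job_done(): hands the job in, once; it reports no verdict.
Trained networks look in the newest picture that a camera, given by its name, has taken for a name from the list of things; names that differ only in an ending like _2 or _b are one class to them, and where a whole thing is asked for, a point or a joint stands for the part that bears it (a point fixed in the world has none). Each returns a list of dicts, best first, with "score" (0 to 1); they miss things now and then, are a little off and sometimes report something else, mostly with a low value. They report only what shows in the picture. A call takes as long as a camera call.
- find_in(camera, query): "bbox" ([centre column, centre row, width, height] in pixels, round what is visible of it).
- silhouettes(camera, query): "mask" (400x640 bool, what is visible of it) and "bbox" ([centre column, centre row, width, height] in pixels, round what is visible of it).
The state is a dict: "clock": time; "joints": joint angles; "joint_vel": joint speeds; "joint_efforts": joint torques, N m; "position": TCP position; "ee_rot": TCP orientation; "contact_force": force on the tool from outside, world axes, zero at the start; "wrist_torque": the same for the moment, N m; "gripper_width": finger opening in mm.
Only numpy, scipy, OpenCV 4.12 (cv2) and the standard library are available. Lean on these libraries where they do the work, as an engineer would, in place of code of your own. Each camera call takes 0.05 s, during which the arm holds its last target. There are 200 camera calls.

## Task

A new batch of gum shields is starting, so clear the tally counter that stands right beside the plaster jaw model: swing its sprung lever by the white peg all the way round to its stop, then let go so that it springs fully back. Leave the other counter's lever alone and do not shift the plaster jaw model.

Things in the scene. Friction and masses are not known exactly. Their poses are not given: they have to be found in the camera images.
- tally: Counter to be cleared, fixed to the bench at its left or right: grey box (x -20 to 60, y -38 to 38 mm, 58 high) on a steel foot (x -30 to 70, y -50 to 50), number wheels on top. Origin on the bench below the lever's upright pivot, z up. A flat lever (12 wide, top at 68) reaches out over its front (-x) side; at its end, 75 mm from the pivot, an upright white peg, 16 diameter, top at 106 mm.
- tally_lever (a joint): Its lever's swing, rad: 0 at rest, stop at 1.05; grows counter-clockwise seen from above. In the counter's frame the peg is at (75 cos a, 75 sin a) mm, a = 2.618 + this value: from the front's +y corner across to its -y corner. A spring resists with 1 N at the peg at rest, 4 N at the stop; let go, it returns in under a second.
- other_lever (a joint): The same lever on the other, identical counter, which stands at the other place, 0.3 m or more away, beside a brass flask: 0 at rest, to be left alone.
- jaw_cast: Loose plaster model of a lower jaw with teeth, 64 mm long, 60 mm wide, 34 mm high, about 150 g, lying close beside the counter to be cleared, its centre 95 to 120 mm from the pivot on the counter's -y side. Origin at the centre of its underside, z up.

How it is judged:
By the outcome, as a careful person would: the job done as asked, in the order asked, and still so for the second after the job is handed in, with the robot touching nothing.
It also fails if it takes over 32 s, if anything falls off the work surface, if the arm or the gripper's body presses on something with over 40 N, if the wrist force passes 120 N, or if a joint passes its speed limit or range.

## Working session

There is one attempt and no reset: what is moved stays moved. The work goes in short steps, Python scripts to look and compute and a tool call to move; the robot and the scene stay as the last step left them, time stands still between calls to the robot, and variables do not carry over. Pictures are saved under pics/ and viewed, on a budget of 10 in all, crops included, one or two more only if the job needs it, and the job is handed in when it is done.

Besides the shell and the picture viewer there is one more tool, called as name(argument=value, ...) on one line, values as JSON. play_rows: Moves the arm, as the interface text tells. Its arguments: {"type":"object","properties":{"offset":{"type":"array","items":{"type":"array","items":{"type":"number"}}},"turn":{"type":"array","items":{"type":"number"}},"grip":{"type":"number"}},"required":["offset","turn"]}

```bash
mkdir -p pics
cat > h.py <<'E'
import numpy as np, cv2
from bench import arm, eyes, find_in, silhouettes
def cloud(cam):
    p=eyes.camera_params(cam); img,d=eyes.get_image(cam)
    v,u=np.mgrid[0:400,0:640]
    n=cv2.undistortPoints(np.stack([u,v],-1).reshape(-1,1,2).astype(np.float64),np.array(p["camera_matrix"]),np.array(p["dist"])).reshape(400,640,2)
    X=np.dstack([n[...,0]*d,n[...,1]*d,d,np.ones_like(d)])@np.linalg.inv(np.array(p["camera_from_world"])).T
    W=X[...,:3]; W[d==0]=np.nan
    return img,W
E
python3 - <<'E'
from h import *
for c in ["scene","side"]:
    img,W=cloud(c); cv2.imwrite(f"pics/{c}1.png",img[...,::-1]); np.save(c+"W.npy",W)
    for q in ["tally","tally_lever","jaw_cast"]:
        for s in silhouettes(c,q)[:3]:
            m=s["mask"]; print(c,q,round(s["score"],2),np.round(s["bbox"]),np.round(np.nanmedian(W[m],0)),np.round(np.nanpercentile(W[m],[2,98],axis=0)).tolist())
print(arm.read_state()["clock"])
E
```

```text
scene tally 0.79 [380. 317.  76.  92.] [609. 293.  56.] [[511.0, 234.0, -0.0], [658.0, 342.0, 95.0]]
scene tally_lever 0.64 [396. 290.  38.  43.] [543. 269.  69.] [[508.0, 235.0, -0.0], [596.0, 284.0, 105.0]]
scene tally_lever 0.34 [280. 152.  32.  20.] [ 556. -224.   69.] [[540.0, -278.0, 60.0], [592.0, -200.0, 104.0]]
scene jaw_cast 0.58 [331. 306.  29.  27.] [656. 202.  17.] [[623.0, 173.0, 1.0], [687.0, 236.0, 33.0]]
side tally 0.7 [243. 321.  88.  77.] [589. 296.  57.] [[509.0, 230.0, 1.0], [653.0, 346.0, 101.0]]
side tally_lever 0.73 [260. 302.  57.  23.] [551. 270.  71.] [[505.0, 260.0, 58.0], [596.0, 284.0, 106.0]]
side tally_lever 0.57 [327. 136.  16.  26.] [ 553. -232.   72.] [[538.0, -287.0, 14.0], [591.0, -200.0, 107.0]]
side jaw_cast 0.92 [230. 278.  35.  31.] [647. 201.  19.] [[619.0, 164.0, 0.0], [684.0, 237.0, 35.0]]
0.4
```

View pics/scene1.png

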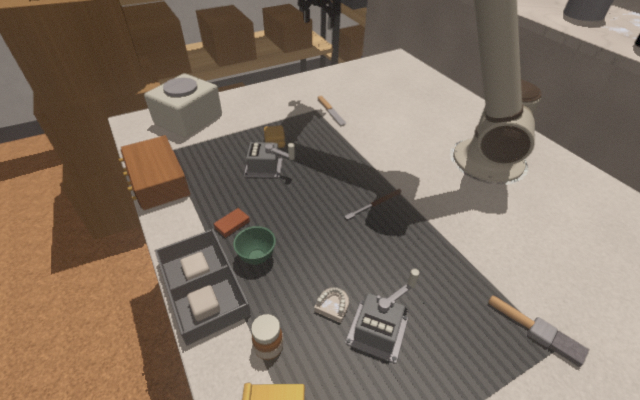

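View pics/side1.png

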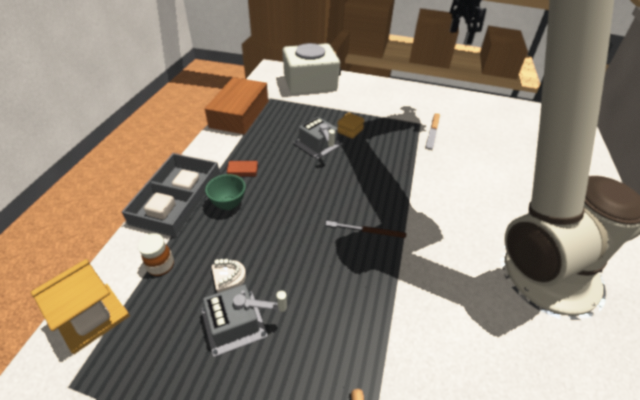

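Run:
```python
from h import *
for c in ["scene","side"]:
    W=np.load(c+"W.npy"); P=W.reshape(-1,3); P=P[~np.isnan(P).any(1)]
    R=P[(abs(P[:,0]-590)<120)&(abs(P[:,1]-290)<100)]
    peg=R[R[:,2]>84]; print(c,"peg",len(peg),np.round(np.median(peg,0)),np.round(peg.min(0)),np.round(peg.max(0)))
    t=R[(R[:,2]>50)&(R[:,2]<64)]
    print("box",len(t),[np.round(x,1) for x in cv2.minAreaRect(t[:,:2].astype(np.float32))])
    t=R[(R[:,2]>4)&(R[:,2]<100)&(R[:,1]>215)]
    print("all",len(t),[np.round(x,1) for x in cv2.minAreaRect(t[:,:2].astype(np.float32))])
    l=R[(R[:,2]>66)&(R[:,2]<84)]; print("lever",len(l),np.round(l.min(0)),np.round(l.max(0)))
    cv2.imwrite
    # topdown map
    m=np.zeros((600,600,3),np.uint8)
    for x,y,z in R:
        cv2.circle(m,(int(300-(y-280)*3),int(300-(x-590)*3)),2,cv2.applyColorMap(np.uint8([[np.clip(z*2.3,0,255)]]),cv2.COLORMAP_JET)[0,0].tolist(),-1)
    for g in range(-100,101,20):
        cv2.putText(m,str(590+g),(0,300-g*3),0,.4,(255,)*3); cv2.putText(m,str(280+g),(300-g*3,595),0,.4,(255,)*3)
    np.save(c+"m.npy",m)
cv2.imwrite("pics/top.png",cv2.resize(np.hstack([np.load("scenem.npy"),np.load("sidem.npy")]),(800,400)))
```

```text
scene peg 99 [515. 266. 101.] [505. 255.  84.] [520. 271. 106.]
box 1529 [array([585.2, 274.2]), array([126.1,  80.5]), np.float64(35.6)]
all 3121 [array([603.1, 255.9]), array([135.9, 151. ]), np.float64(38.2)]
lever 264 [507. 255.  66.] [596. 285.  83.]
side peg 120 [510. 267. 104.] [504. 255.  84.] [519. 271. 108.]
box 1658 [array([587.3, 276. ]), array([115.3,  77.1]), np.float64(38.9)]
all 3635 [array([591.6, 303.1]), array([168.9, 226.1]), np.float64(84.8)]
lever 392 [504. 255.  66.] [597. 285.  84.]
```

View pics/top.png

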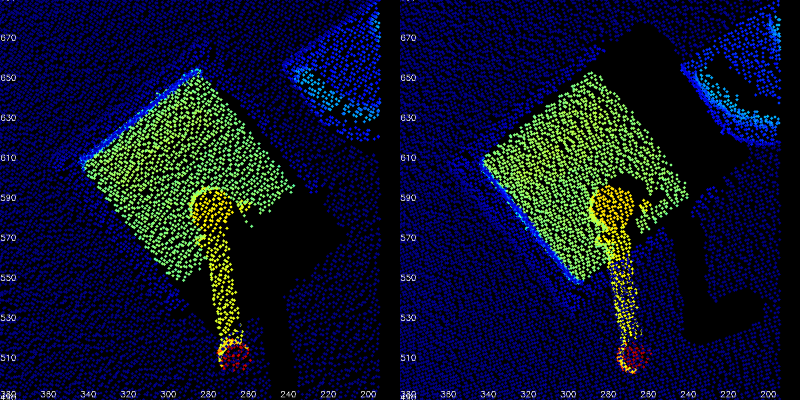

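Run:
```python
from h import *
from scipy.spatial.transform import Rotation as R
s=arm.read_state(); print(np.round(R.from_quat(s["ee_rot"]).as_matrix(),3), np.round(s["position"]), s["gripper_width"])
```

```text
[[-0.426  0.905 -0.   ]
 [ 0.905  0.426  0.   ]
 [ 0.    -0.    -1.   ]] [ 266. -565.  231.] 85.0843301270906
```

play_rows(offset=[[15,45,0],[15,47,0],[15,47,0],[15,47,0],[12,48,0],[12,48,0],[12,48,0],[12,48,0],[12,48,0],[12,48,0],[12,48,0],[12,48,0]], turn=[0,0,0,0,0,0,0,0,0,0,0,0], grip=-1)

```text
clock: 1.6
position: [420.0, 9.8, 231.9]
ee_rot: [0.54, 0.841, 0.002, 0.004]
contact_force: [1.8, -0.2, -1.0]
gripper_width: -0.2
```

play_rows(offset=[[12,42,0],[12,42,0],[12,42,0],[12,42,0],[12,42,0],[12,42,-5],[12,42,-5],[0,0,0]], turn=[0,-0.09,-0.09,-0.09,0,0,0,0])

```text
clock: 2.4
position: [505.7, 323.0, 223.3]
ee_rot: [0.65, 0.76, 0.005, 0.005]
contact_force: [-0.4, -1.7, -0.5]
gripper_width: 0.0
```

Run:
```python
from h import *
from scipy.spatial.transform import Rotation as R
img,W=cloud("wrist"); cv2.imwrite("pics/w1.png",img[...,::-1])
s=arm.read_state(); m=R.from_quat(s["ee_rot"]).as_matrix(); print(np.round(s["position"],1),np.degrees(np.arctan2(m[1,0],m[0,0])),m[2,2],s["joints"],s["clock"])
P=W.reshape(-1,3); P=P[~np.isnan(P).any(1)]
R=P[(abs(P[:,0]-560)<100)&(abs(P[:,1]-270)<60)]
p=R[(R[:,2]>99)&(R[:,2]<115)];print(len(p), p.min(0) if len(p) else 0,p.max(0) if len(p) else 0)
```

```text
[505.  321.  223.7] 98.92286613188588 -0.9998956601810164 [ 0.84197428  0.3387868  -0.08571651  0.01169748 -1.13651705 -2.26189289] 2.45
281 [503.31559578 258.072007    99.01499511] [518.48212474 273.33839655 107.97769722]
```

View pics/w1.png

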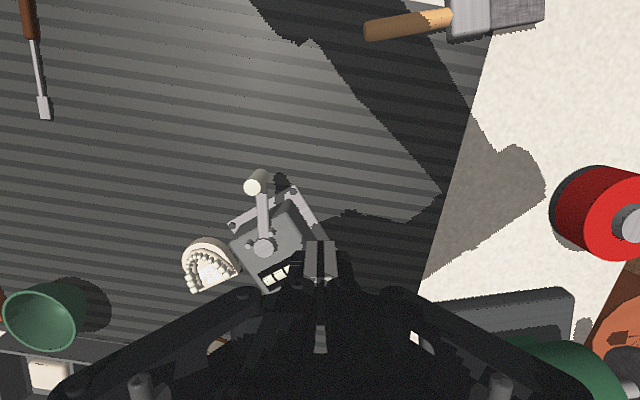

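play_rows(offset=[[0,-3,-40],[0,-3,-40],[0,-3,-35],[0,-3,-25],[0,-3,-5],[0,0,0]], turn=[0,0,0,0,0,0])

```text
clock: 3.05
position: [504.8, 300.9, 79.2]
ee_rot: [0.651, 0.759, 0.008, 0.006]
contact_force: [0.2, 0.6, 0.1]
gripper_width: -0.1
```

Approach the peg along the tangent and feel for contact.

play_rows(offset=[[1,-7,0],[1,-7,0],[1,-4,0],[1,-3,0],[0,-2,0]], turn=[0,0,0,0,0])

```text
clock: 3.55
position: [511.7, 278.2, 85.6]
ee_rot: [0.651, 0.759, 0.014, 0.007]
contact_force: [0.3, 0.9, -1.2]
gripper_width: 0.2
```

```bash
cat > k.py <<'E'
from h import *
from scipy.spatial.transform import Rotation as R
import sys
img,W=cloud("wrist"); cv2.imwrite(sys.argv[1],img[...,::-1])
s=arm.read_state(); m=R.from_quat(s["ee_rot"]).as_matrix(); print(np.round(s["position"],1),np.degrees(np.arctan2(m[1,0],m[0,0])),s["contact_force"],s["clock"])
for c in ["scene","side"]:
    img,W=cloud(c); P=W.reshape(-1,3); P=P[~np.isnan(P).any(1)]; C=img.reshape(-1,3)[~np.isnan(W.reshape(-1,3)).any(1)]
    t=(abs(P[:,0]-550)<60)&(abs(P[:,1]-240)<60)&(P[:,2]>84)&(P[:,2]<109)&(C.min(1)>110)
    if t.any(): print(c,t.sum(),np.round(np.median(P[t],0)),P[t].min(0).round(),P[t].max(0).round())
E
python3 k.py pics/w2.png
```

```text
[511.7 278.1  85.6] 98.78199303543737 [-0.13305961  0.97730126 -0.33268735] 3.6
```

View pics/w2.png

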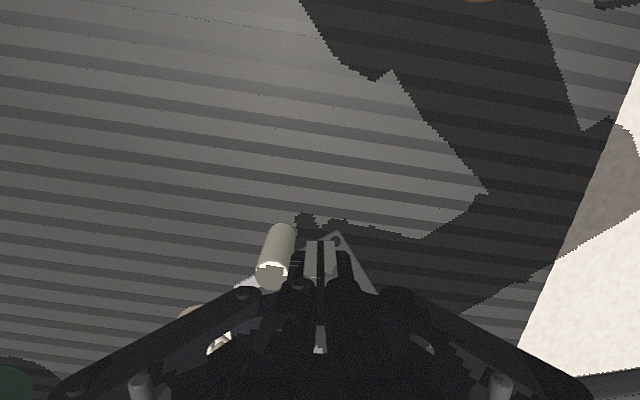

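play_rows(offset=[[0,-7,-3],[0.5,-7,-3],[1.5,-6.5,-3],[2,-6.5,-2],[2.5,-6,-2],[3,-6,-2]], turn=[0.087,0.087,0.087,0.087,0.087,0.087])

```text
clock: 4.3
position: [522.3, 243.2, 73.0]
ee_rot: [0.421, 0.907, 0.019, 0.003]
contact_force: [-2.5, 3.0, 2.5]
gripper_width: 0.1
```

```bash
python3 k.py pics/w3.png
```

```text
[522.7 242.5  72.8] 130.32654594885278 [-1.1427569   1.72061213  1.69606033] 4.35
```

View pics/w3.png

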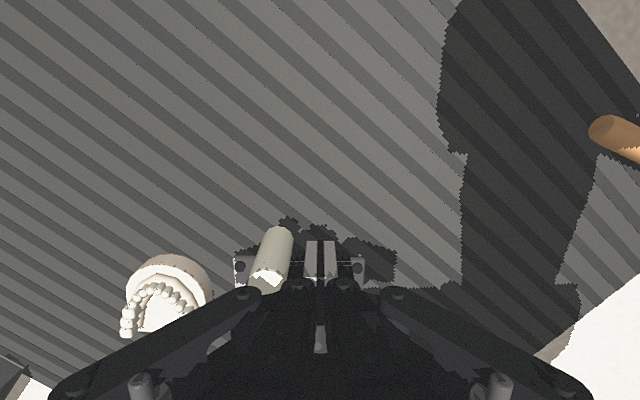

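play_rows(offset=[[3.5,-6,0],[4,-5.5,0],[4.5,-5,0],[5,-4.5,0],[5,-4,0],[5.5,-3.5,0]], turn=[0.087,0.087,0.087,0.087,0.087,0.087])

```text
clock: 5.05
position: [542.3, 217.2, 72.5]
ee_rot: [0.171, 0.985, 0.016, -0.009]
contact_force: [-24.7, 16.6, 13.0]
gripper_width: -0.3
```

```bash
python3 k.py pics/w4.png
```

```text
[541.8 217.4  72.5] 160.5136231720797 [-19.5151415   13.07082629  12.18567488] 5.1
```

View pics/w4.png

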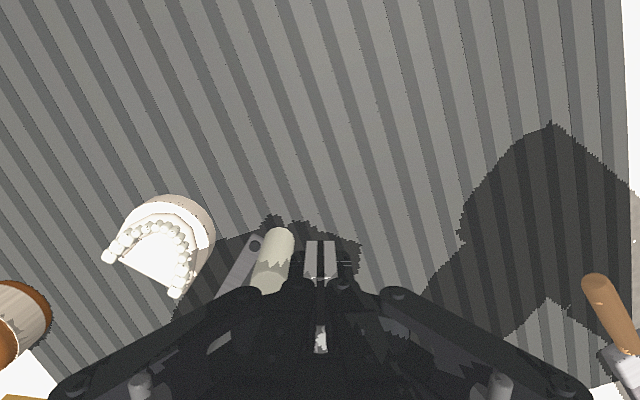

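Run:
```python
from h import *
for c in ["scene","side","wrist"]:
    img,W=cloud(c); 
    for s in silhouettes(c,"tally_lever")[:2]:
        Q=W[s["mask"]]; Q=Q[~np.isnan(Q).any(1)]; 
        for lo,hi in ((64,76),(84,110)):
            q=Q[(Q[:,2]>lo)&(Q[:,2]<hi)]
            if len(q): print(c,round(s["score"],2),lo,len(q),q.min(0).round(),q.max(0).round(),np.median(q,0).round(1))
    if c!="wrist":cv2.imwrite(f"pics/{c}2.png",img[...,::-1])
a=cv2.imread("pics/scene2.png")[200:360,300:500]; b=cv2.imread("pics/side2.png")[220:380,150:350]
cv2.imwrite("pics/c2.png",cv2.resize(np.hstack([a,b]),(800,320)))
```

```text
scene 0.55 64 284 [557. 200.  64.] [596. 285.  76.] [577.1 251.9  67.4]
scene 0.55 84 41 [557. 200.  84.] [569. 212. 106.] [566.2 209.   92.3]
side 0.88 64 332 [557. 209.  64.] [596. 285.  76.] [576.8 254.8  68.4]
side 0.88 84 1 [564. 210.  87.] [564. 210.  87.] [563.6 210.2  86.6]
wrist 0.86 64 298 [551. 198.  64.] [565. 209.  76.] [555.  199.9  70.6]
wrist 0.86 84 1465 [551. 198.  84.] [567. 210. 108.] [556.9 201.3 103.4]
```

View pics/c2.png

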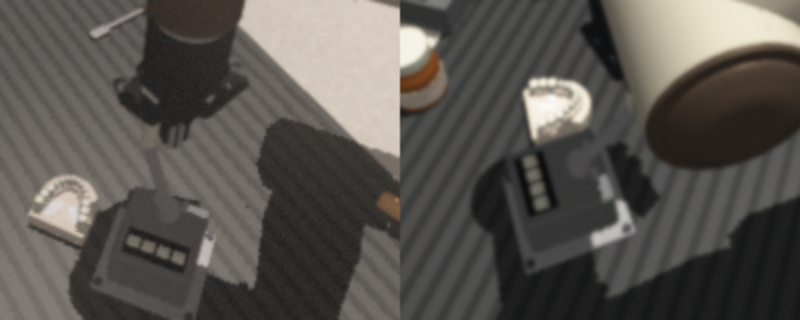

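play_rows(offset=[[5,-2.5,1],[5,-2.5,1],[-3,1,12],[0,0,40],[0,0,45],[0,0,45],[0,0,30],[0,0,0],[0,0,0]], turn=[0,0,0,0,0,0,0,0,0])

```text
clock: 6.4
position: [529.6, 218.6, 247.3]
ee_rot: [0.179, 0.984, 0.009, -0.024]
contact_force: [-0.2, -0.4, -0.0]
gripper_width: 0.1
```

play_rows(offset=[[-20,-30,10],[-20,-30,10],[-20,-30,0],[0,0,0],[0,0,0],[0,0,0],[0,0,0],[0,0,0],[0,0,0]], turn=[0,0,0,0,0,0,0,0,0])

```text
clock: 7.3
position: [465.3, 126.3, 257.9]
ee_rot: [0.181, 0.983, 0.002, -0.03]
contact_force: [0.2, 0.5, -1.3]
gripper_width: 0.3
```

Run:
```python
from h import *
print(arm.read_state()["clock"],arm.read_state()["contact_force"])
for c in ["scene","side","wrist"]:
    img,W=cloud(c); cv2.imwrite(f"pics/{c}3.png",img[...,::-1])
    for q in ["tally_lever","jaw_cast"]:
      for s in silhouettes(c,q)[:2]:
        Q=W[s["mask"]]; Q=Q[~np.isnan(Q).any(1)]
        if q=="jaw_cast": print(c,q,np.median(Q,0).round(),np.percentile(Q,[2,98],axis=0).round().tolist()); continue
        q2=Q[(Q[:,2]>84)&(Q[:,2]<110)]
        if len(q2): print(c,q,round(s["score"],2),len(q2),q2.min(0).round(),q2.max(0).round())
```

```text
7.3 [ 0.21159232  0.45252409 -1.26003114]
scene tally_lever 0.67 90 [505. 256.  84.] [520. 271. 107.]
scene jaw_cast [656. 203.  17.] [[624.0, 181.0, 4.0], [686.0, 235.0, 33.0]]
side tally_lever 0.56 121 [504. 255.  84.] [519. 271. 108.]
side jaw_cast [647. 202.  19.] [[619.0, 175.0, 7.0], [681.0, 235.0, 35.0]]
wrist jaw_cast [644. 197.  19.] [[618.0, 171.0, 5.0], [677.0, 230.0, 35.0]]
```

View pics/scene3.png

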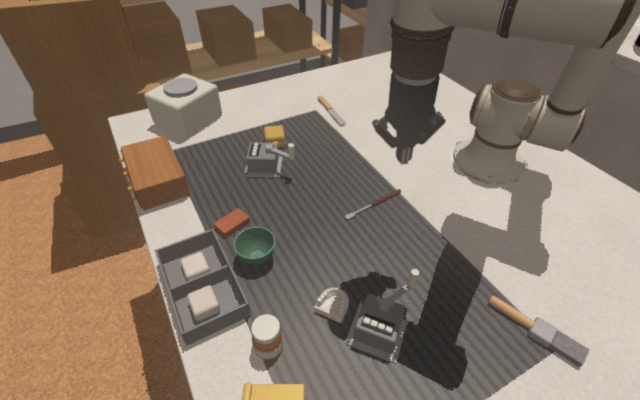

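```bash
python3 -c "
from bench import arm
arm.job_done()"
```

```text
the job is handed in; nothing more can be done
```

I cleared the counter beside the plaster jaw. With the fingers shut, I pushed its white peg round to the stop, then lifted straight off so that the lever sprang back by itself. I handed the job in at about 7.5 s.

- **Stop reached:** near the end the push force rose to about 25–30 N, against 4 N from the spring. The cameras put the peg at about (560, 206) mm, and the stop should be at about (560, 209). I then pushed two short rows further before lifting.
- **Spring-back:** after release the peg was back where it started, with the same extents to within 1 mm in the scene and side cameras.
- **Plaster jaw:** the scene and side cameras put its median position within 1 mm of where it was. Some edge extents differed by up to 11 mm (y 164 before, 175 after). The median held and the arm never came near it, so I put this down to shadow and mask differences.
- **Other counter:** the arm stayed well away from it, and it looked the same in the last picture. I did not measure its lever again.
- **At hand-in:** the robot was clear of everything, with about 1 N of sensor noise on the wrist.
- **Minor disagreements:** the tool drifted a few mm in height during the push. About 12 N upward showed at the stop, so a fingertip may have rubbed the lever's top.

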